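# Load the pivoting lock display bar from side to side

### The job

The pivoting display bar has one lock sample fixed on its left arm. Hang the two loose samples over the bar as well, working from side to side so that it never tips near its stops: the wide one on the right arm, slid outward until it presses gently against the end flange, the narrow one on the left arm, slid outward until it presses gently against the sample fixed there. Let the bar take each weight smoothly before letting go, never drop it or jerk the bar, and leave it hanging level and still, with everything else where it was.

Things in the scene. Friction and masses are not known exactly. Their poses are not given: they have to be found in the camera images.
- stand: Fixed display stand, mm: dark base plate 160 (x) x 110 (y) x 14 and two aluminium cheeks (34 wide in y, together 30 thick in x) rising to 142, which hold a pivoting bar. Origin: under the base plate's centre, on the worktop. x axis = pivot axis (away from the robot), y along the bar (+y is its left arm as the robot sees it), z up. The pivot lies 125 above the origin.
- bar (a joint): Tilt of the bar about the stand's x axis, rad: 0 level, positive lifts the left (+y) arm and lowers the right one. Soft centring spring (3 N m/rad), light damping, stops at +-0.22. Starts near -0.1, as only the left arm is loaded. Hung in place, the narrow sample changes it by about 0.08, the wide one by about 0.18. A sample held upright on the tilted bar bears on one edge only: turn it with the bar before letting go.
- bar_mid (a point): Point on the bar's top edge over the pivot (7 mm above it), turning with the bar; y along the bar to the left, z square to it, up. The bar is a straight steel flat 10 thick (x), 14 high, and reaches 192 either side of the pivot. Samples slide on it with a friction of about 0.6.
- right_cap: Small cap on the bar's right tip, with the round dark end flange (36 mm diameter, 8 thick) clamped on the bar inboard of it. Origin: bar's top edge at the tip, 192 from the pivot; axes as bar_mid. The flange's inner face is nominally 165 from the pivot, but was clamped up to 9 further in or out, which is not measured: feel for it. The wide sample's centre comes to rest 36 inboard of that face.
- left_cap: Small cap on the bar's left tip, with a sample like the narrow one clamped on the bar inboard of it, which stays there. Origin: bar's top edge at the tip, 192 mm from the pivot; axes as bar_mid. The clamped sample's inner side is nominally 129 from the pivot, but up to 9 further in or out, which is not measured: feel for it. The narrow sample's centre comes to rest 18 inboard of that side.
- wide_sample: Loose wide lock sample, 0.48 kg (+-7 percent), standing: upside-down U of strap steel, 72 mm wide in y, two grey lock cylinders on each outer face (61 thick in x in all). Origin: centre of its underside. The gap between the legs is 20 in x, open below; the underside of the bridge is 88 above the origin. Black grip tab on top, 10 thick (x), 30 wide (y), from 96 to 138 above the origin.
- narrow_sample: Loose narrow lock sample, 0.24 kg (+-7 percent): the same height, gap, bridge and grip tab as the wide one, but 36 mm wide in y with one lock cylinder on each outer face. Origin: centre of its underside, x across the gap, y along it (along the bar when hung).
- wide_bridge (a point): Point on the wide sample: centre of the underside of its bridge, 88 mm above its origin; axes as the sample's.
- narrow_bridge (a point): Point on the narrow sample: centre of the underside of its bridge, 88 mm above its origin; axes as the sample's.
- padlock: Bystander, mm: small brass padlock lying flat (76 x 48 x 15); origin under its middle. Leave it alone.
- marker: Bystander, mm: marker pen (17 x 135 x 16); origin under its middle. Leave it alone.
- loupe: Bystander, mm: small black loupe standing (36 x 36 x 36); origin under its middle. Leave it alone.
- jaw_insert: Bystander, mm: small steel vice jaw (24 x 60 x 22); origin under its middle. Leave it alone.
- key_bunch: Bystander, mm: three keys on a ring (90 x 140 x 6); origin under its middle. Leave it alone.
- chip_brush: Bystander, mm: flat brush (246 x 92 x 24); origin under its middle. Leave it alone.
- blank_box: Bystander, mm: small carton (96 x 66 x 50); origin under its middle. Leave it alone.

How it is judged:
On the way, in this order (a step that is already met when the one before it is completed fails the run):
1. the wide sample straddles the right arm and is pressed home against the right flange (with at least 1.5 N) (y of wide_bridge in the frame of bar_mid between -0.1425 and -0.1155 m and z of wide_bridge in the frame of bar_mid between -0.003 and 0.007 m and x of wide_bridge in the frame of bar_mid between -0.008 and 0.008 m and angle between the z axis of wide_bridge and the z axis of bar_mid, either way round below 0.2 rad and contact force between wide_sample and right_cap above 1.5 N), for 0.1 s.
2. the wide sample hangs there by itself (y of wide_bridge in the frame of bar_mid between -0.1415 and -0.1165 m and z of wide_bridge in the frame of bar_mid between -0.003 and 0.003 m and x of wide_bridge in the frame of bar_mid between -0.008 and 0.008 m and angle between the z axis of wide_bridge and the z axis of bar_mid, either way round below 0.06 rad and contact force between wide_sample and the fingers below 0.1 N), for 0.2 s.
3. the narrow sample straddles the left arm and is pressed home against the fixed sample (with at least 1.5 N) (y of narrow_bridge in the frame of bar_mid between 0.0975 and 0.1245 m and z of narrow_bridge in the frame of bar_mid between -0.003 and 0.007 m and x of narrow_bridge in the frame of bar_mid between -0.008 and 0.008 m and angle between the z axis of narrow_bridge and the z axis of bar_mid, either way round below 0.2 rad and contact force between narrow_sample and left_cap above 1.5 N), for 0.1 s.
At the end, for the whole second after the job is handed in: Both samples rest on the bar with their bridges (within 3 mm, at most 0.06 rad askew), released and at rest: the wide one 129 mm right of the pivot, the narrow one 111 mm left of it, each within 12.5 mm according to where its stop is clamped; the bar is within 0.06 rad of level (y of wide_bridge in the frame of bar_mid between -0.1415 and -0.1165 m and z of wide_bridge in the frame of bar_mid between -0.003 and 0.003 m and x of wide_bridge in the frame of bar_mid between -0.008 and 0.008 m and angle between the z axis of each of wide_bridge, narrow_bridge and the z axis of bar_mid, either way round below 0.06 rad and y of narrow_bridge in the frame of bar_mid between 0.0985 and 0.1235 m and z of narrow_bridge in the frame of bar_mid between -0.003 and 0.003 m and x of narrow_bridge in the frame of bar_mid between -0.008 and 0.008 m and value of joint bar between -0.06 and 0.06 rad and velocity of joint bar between -0.05 and 0.05 rad/s and linear speed of each of wide_sample, narrow_sample below 0.02 m/s); the robot touches nothing.
It fails at once if the bar tips near its stops (more than 0.155 rad either way) (value of joint bar above 0.155 rad or value of joint bar below -0.155 rad).
It fails at once if the bar is jerked or a weight dropped on it (bar faster than 0.75 rad/s) (velocity of joint bar above 0.75 rad/s or velocity of joint bar below -0.75 rad/s).
It fails at once if a sample is pushed against the flange or the fixed sample with more than 18 N (contact force between wide_sample and right_cap above 18 N or contact force between narrow_sample and left_cap above 18 N).
It fails at once if a bystander is moved by more than 30 mm (distance of any of padlock, marker, loupe, jaw_insert, key_bunch, chip_brush, blank_box from where it was at the start of the episode above 0.03 m).
It also fails if it takes over 72 s, if anything falls off the work surface, if the arm or the gripper's body presses on something with over 40 N, if the wrist force passes 120 N, or if a joint passes its speed limit or range.

### The arm

A 7-joint arm with a two-finger parallel gripper is mounted at the origin on a cart in front of the work surface, level with it; the furniture and walls round the work are solid. World frame = base frame: x ahead of the robot, y to its left, z up, the work surface at z = 0. Lengths are in m, angles in rad, forces in N, time in s.
With the tool pointing down it reaches from about 0.4 to 0.85 m from the base axis. Payload 6.9 kg.
Tool frame: the origin (TCP) lies midway between the tips of the shut fingers; the grasp point (between the pads) lies 19 mm behind it; y points along the fingers, z is the direction in which the jaws open and shut, and the axes are right-handed (so a half turn about y gives the same grasp; the last joint's range is limited). The gripper opens to 85 mm and grips with 20 to 120 N. Pads are 22 mm wide; open, the fingers measure 114 mm over their backs; the gripper's body (76 mm by 85 mm) begins 54 mm behind the grasp point. The pads swing forward as they close: fully open they stand 13 mm farther back than shut.
Start: joints at [1.208, 0.507, -0.238, 1.5, 0.126, 1.149, -0.155], TCP at [0.282, -0.558, 0.231] pointing down, gripper open.
Joint ranges: [-3.08, 3.08], [-0.24, 2.05], [-1.43, 1.35], [0, 2.5], [-1.52, 4.66], [0.17, 1.96], [-2.89, 2.89]. Speed limits (rad/s): [2.39, 2.39, 3.14, 3.14, 3.14, 3.14, 3.14].

### API

Orientations are given as a rotation vector (axis times angle).
In Python, from bench import * gives the robot as it stands.
- The arm moves only by the tool apply_moves, never from a script. Its arguments are lists of equal length, an entry for each row: "dp": the shift along the tool's x, y, z in mm, a list of three; "twist": the turn, a rotation vector about the tool's x, y, z in degrees, a list of three. In form: {"dp": [[dx, dy, dz], ...], "twist": [[ax, ay, az], ...]}. A call has 1 to 8 rows; each row is the pose to reach, as a shift and turn from the pose commanded when the call began, along the tool's axes at that moment; what a row does not reach only later rows make up. A row lasts 1/12 s, in which the tool goes at most 41.7 mm and 7.16 degrees, less where a joint would pass 70% of its speed; a pose out of reach is approached as far as the arm can. A call with a gripper value outside its range is refused whole. "claw" is the closure, from -1 (fully open) to 1 (shut), so that 0 is half open, set as the call begins (left out, the last holds). The fingers move at their own pace and stop on an object; the grip force is fixed at half the most. Time passes only in rows, so rows that repeat a pose let the fingers close. It gives the time, the measured TCP pose, the force and the opening at its end, in the units of the state.
- read_state(): the state, without advancing time (a new reading comes with each control period).
- camera(name): name is "scene" or "top"; returns a dict with "pixels" (420x560x3 uint8, blue, green, red), "mtx" (3x3 intrinsics, pixels), "extrinsics" (4x4, takes a point from camera to world coordinates). Camera axes: x right, y down, z forward; pixel columns grow to the right and rows downward; lengths in m; the calibration is good to about 2 mm. A picture is of the moment at which its call begins. There is no depth.
- sign_off(): hands the job in, once; it reports no verdict.
The state is a dict: "t": time; "qpos": joint angles; "joint_vel": joint speeds; "tau": joint torques, N m; "position": TCP position; "eef_rot": TCP orientation; "wrist_force": force on the tool from outside, world axes, zero at the start; "moment": the same for the moment, N m; "gripper_width": finger opening in m.
Only numpy, scipy, OpenCV 4.12 (cv2) and the standard library are available. Lean on these libraries where they do the work, as an engineer would, in place of code of your own. Each camera call takes 0.05 s, during which the arm holds its last target. There are 200 camera calls.

## Working session

There is one attempt and no reset: what is moved stays moved. The work goes in short steps, Python scripts to look and compute and a tool call to move; the robot and the scene stay as the last step left them, time stands still between calls to the robot, and variables do not carry over. Pictures are saved under pics/ and viewed, about 8 in all and at most 12, crops included, and the job is handed in when it is done.

Besides the shell and the picture viewer there is one more tool, called as a command line: name --argument value ..., lists and objects as JSON in quotes. apply_moves: Moves the arm, as the interface text tells. Its arguments: {"type":"object","properties":{"dp":{"type":"array"},"twist":{"type":"array"},"claw":{"type":"number"}},"required":["dp","twist"]}

```bash
ls; mkdir -p pics; python3 - <<'E'
from bench import *
import cv2
print(read_state())
for n in("scene","top"):
    c=camera(n); cv2.imwrite(f"pics/{n}0.png",c["pixels"]); print(n,c["mtx"].tolist(),c["extrinsics"].round(4).tolist())
E
```

```text
pics
{'t': 0.0, 'qpos': array([ 1.20750834,  0.50832988, -0.23754891,  1.50116546,  0.12569969,
        1.14889447, -0.15479643]), 'joint_vel': array([-1.81731217e-04,  1.36271465e-03,  8.00284539e-04,  2.14874856e-04,
       -1.39857988e-04,  1.37012643e-03, -6.05618191e-05]), 'tau': array([-7.42288303e-04, -6.20594931e+01, -2.18699276e+00, -2.49655992e+01,
        1.27144146e-02,  1.17319054e-02, -1.12160148e-06]), 'position': array([ 0.28208636, -0.55713989,  0.23042419]), 'eef_rot': array([-0.46863465,  1.96228933, -1.95876059]), 'wrist_force': array([-0.79817206,  1.08048564, -0.21892403]), 'moment': array([ 0.00278781, -0.00087571,  0.00884029]), 'gripper_width': 0.08534323775763732}
scene [[424.37831141186774, 0.0, 267.78334851671], [0.0, 424.37831141186774, 211.59778428717135], [0.0, 0.0, 1.0]] [[-0.5699, -0.5467, 0.6135, -0.1924], [-0.8217, 0.3855, -0.4198, 0.4935], [-0.007, -0.7434, -0.6689, 0.9336], [0.0, 0.0, 0.0, 1.0]]
top [[484.71309274252536, 0.0, 283.72692147031023], [0.0, 484.71309274252536, 210.6109004436266], [0.0, 0.0, 1.0]] [[0.0268, -0.9909, 0.1316, 0.3561], [-0.9996, -0.0271, -0.0001, 0.0022], [0.0037, -0.1316, -0.9913, 1.422], [0.0, 0.0, 0.0, 1.0]]
```

View pics/scene0.png

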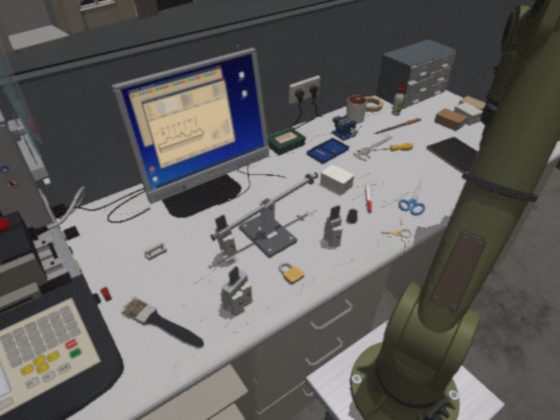

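View pics/top0.png

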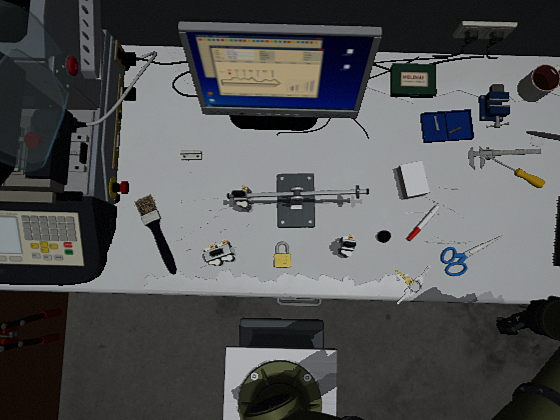

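The top view shows the stand at about (296,200), the bar running from (240,198) to (368,190), the wide sample at (218,252) and the narrow one at (345,245). I'll enlarge both views.

```bash
python3 - <<'E'
import cv2,numpy as np
t=cv2.imread("pics/top0.png")[165:285,190:390]; s=cv2.imread("pics/scene0.png")[160:320,200:360]
cv2.imwrite("pics/topc.png",cv2.resize(t,(800,480),interpolation=cv2.INTER_CUBIC))
cv2.imwrite("pics/scenec.png",cv2.resize(s,(600,600),interpolation=cv2.INTER_CUBIC))
E
```

```text
(no output)
```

View pics/topc.png

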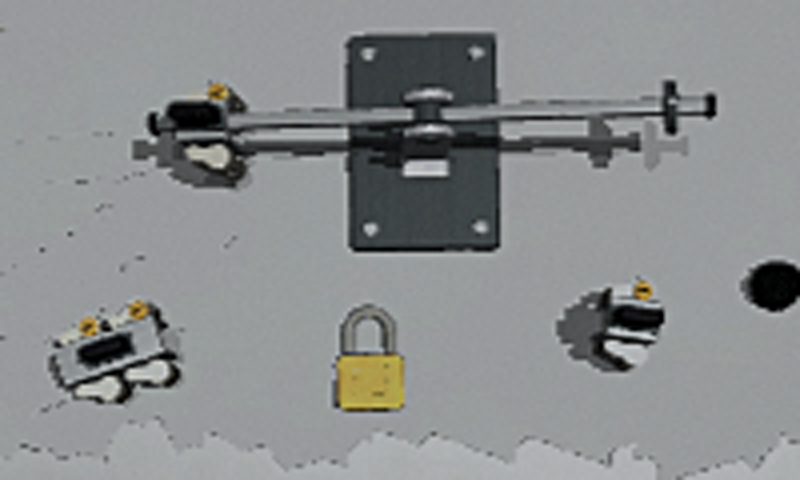

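View pics/scenec.png

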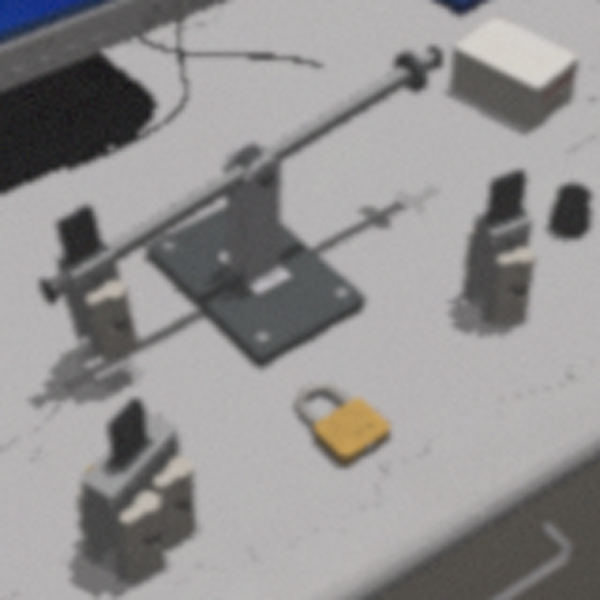

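The crops are clear. Tabs in the top crop: wide at (105,347), narrow at (637,318). Base plate corners are (347,35), (496,33), (498,250) and (350,250). Next I'll measure them.

```bash
cat > h.py <<'E'
import cv2,numpy as np
from bench import *
C={}
def cam(n):
    C[n]=camera(n); return C[n]["pixels"]
def ray(n,u,v):
    M=C[n]["extrinsics"]; d=M[:3,:3]@np.linalg.inv(C[n]["mtx"])@[u,v,1]
    return M[:3,3],d/np.linalg.norm(d)
def plane(n,u,v,z):
    o,d=ray(n,u,v); return o+d*(z-o[2])/d[2]
def tri(a,b):
    (o,d),(p,e)=ray("top",*a),ray("scene",*b)
    s=np.linalg.lstsq(np.c_[d,-e],p-o,rcond=None)[0]
    A,B=o+d*s[0],p+e*s[1]; return (A+B)/2,np.linalg.norm(A-B)
def proj(n,P):
    M=np.linalg.inv(C[n]["extrinsics"]); q=C[n]["mtx"]@(M[:3,:3]@P+M[:3,3]); return q[:2]/q[2]
def dark(im,box,t=45):
    x0,y0,x1,y1=box; m=(im[y0:y1,x0:x1].max(2)<t).astype(np.uint8)
    k,l,s,c=cv2.connectedComponentsWithStats(m)
    return [(s[i,4],(c[i]+[x0,y0]).round(2).tolist(),s[i,:4].tolist()) for i in range(1,k) if s[i,4]>12],l
E
python3 - <<'E'
from h import *
T=cam("top");S=cam("scene")
for nm,tb,sb in (("wide",(203,245,233,262),(224,262,248,288)),("narrow",(339,238,360,252),(326,202,344,224)),("fixed",(228,187,250,198),(212,212,230,232)),("flange",(353,183,364,200),(302,172,312,186))):
    print(nm,[x[:2] for x in dark(T,tb)[0]],[x[:2] for x in dark(S,sb)[0]])
f=lambda x,y:(x/4+190-.4,y/4+165-.4)
c=np.array([plane("top",*f(*p),.014) for p in((347,35),(496,33),(498,250),(350,250))])
print("base",c.round(4).tolist(),c.mean(0).round(4),"left edge len",np.linalg.norm(c[0]-c[3]),"w",np.linalg.norm(c[0]-c[1]))
e=c[0]-c[3]+c[1]-c[2];g=c[0]-c[1]+c[3]-c[2]
print("yaw x",np.degrees(np.arctan2(e[1],e[0])),"yaw y",np.degrees(np.arctan2(-g[0],g[1])))
g=lambda x,y:(x/3.75+200-.4,y/3.75+160-.4)
print("rtip",tri(f(711,104),g(433,55)),"flange",tri(f(670,107),g(412,70)),"ltip",tri(f(153,123),g(50,290)))
for n,b in(("wide",((105,347),(125,432))),("narrow",((637,318),(507,196)))):print(n,tri(f(*b[0]),g(*b[1])))
E
```

```text
wide [(np.int32(62), [215.85, 252.06]), (np.int32(13), [219.69, 258.92])] []
narrow [(np.int32(65), [348.45, 244.08]), (np.int32(19), [343.95, 249.63])] []
fixed [(np.int32(92), [237.52, 194.11])] [(np.int32(46), [220.76, 222.52])]
flange [(np.int32(25), [356.72, 192.0])] []
base [[0.6537, 0.0269, 0.014], [0.6582, -0.0833, 0.014], [0.4969, -0.0878, 0.014], [0.494, 0.0201, 0.014]] [ 0.5757 -0.031   0.014 ] left edge len 0.15981536260275336 w 0.11032541794906767
yaw x 2.010812656092078 yaw y 1.965349137190051
rtip (array([ 0.5866319 , -0.21877504,  0.14553638]), np.float64(0.003030778634434114)) flange (array([ 0.58330973, -0.1925665 ,  0.14387666]), np.float64(0.0005401305050354387)) ltip (array([0.56860001, 0.15628428, 0.1058719 ]), np.float64(0.0012390469567334303))
wide (array([0.41497148, 0.18262729, 0.11506113]), np.float64(0.0026286844295144917))
narrow (array([ 0.44354074, -0.17506709,  0.1181571 ]), np.float64(0.0011464043732263229))
```

```bash
cat >> h.py <<'E'
from scipy.spatial.transform import Rotation as Ro
def Rt(yaw,tilt,s):
    S=(Ro.from_euler("z",yaw,degrees=True)*Ro.from_euler("x",tilt)).as_matrix()
    y=-S[:,2]; z=s*S[:,0]; return np.c_[np.cross(y,z),y,z]
def rel(P,yaw,tilt=0.,s=None,st=None):
    st=st or read_state(); R0=Ro.from_rotvec(st["eef_rot"]).as_matrix()
    s=s or (1 if (R0.T@Rt(yaw,tilt,1)).trace()>(R0.T@Rt(yaw,tilt,-1)).trace() else -1)
    return (R0.T@(np.array(P)-st["position"])*1000).round(1).tolist(),np.degrees(Ro.from_matrix(R0.T@Rt(yaw,tilt,s)).as_rotvec()).round(2).tolist(),s
E
python3 - <<'E'
from h import *
T=cam("top");S=cam("scene")
print(Ro.from_rotvec(read_state()["eef_rot"]).as_matrix().round(3).tolist())
for nm,b in (("wide",(203,245,233,258)),("narrow",(339,238,360,248)),("fixed",(228,187,250,198))):
    x0,y0,x1,y1=b
    w=np.clip(110-T[y0:y1,x0:x1].max(2).astype(float),0,80)
    l=dark(T,b,60)[1]; k=np.bincount(l.ravel())[1:].argmax()+1
    w*=cv2.dilate((l==k).astype(np.uint8),np.ones((3,3)))
    m=cv2.moments(w.astype(np.float32)); a=.5*np.degrees(np.arctan2(2*m["mu11"],m["mu20"]-m["mu02"]))
    c=(m["m10"]/m["m00"]+x0,m["m01"]/m["m00"]+y0)
    u=np.array([np.cos(np.radians(a)),np.sin(np.radians(a))])*5
    P=plane("top",*c,.125);A=plane("top",*(c-u),.125);B=plane("top",*(c+u),.125);d=A-B
    print(nm,np.round(c,2),P.round(4),"yaw",np.degrees(np.arctan2(-d[0],d[1])))
# bar centreline in top: brightest rows right arm between x 313..350 and left 252..282
for sgn,xs in ((1,range(252,278)),(-1,range(316,350))):
    Q=[]
    for x in xs:
        col=T[183:200,x].astype(float).mean(1); w=np.clip(col-cv2.blur(T[170:185,x:x+1].astype(np.float32).mean(2),(1,1)).mean()*0-150,0,None)
        Q.append((x,col.round().astype(int).tolist()))
    print(Q[3][0],Q[3][1],Q[20][0],Q[20][1])
for P,yaw in(((.415,.183,.30),19),((.4435,-.175,.3),5)): print(rel(P,yaw))
E
```

```text
[[-0.892, -0.0, 0.452], [-0.452, 0.001, -0.892], [0.0, -1.0, -0.001]]
wide [216.   252.11] [0.4117 0.1797 0.125 ] yaw 18.492166955742057
narrow [346.66 243.5 ] [ 0.4441 -0.1687  0.125 ] yaw -10.612263348173174
fixed [237.87 194.09] [0.5701 0.1275 0.125 ] yaw 1.2384730963530608
255 [155, 153, 153, 154, 155, 154, 155, 155, 155, 158, 134, 133, 147, 59, 118, 162, 169] 272 [156, 153, 155, 155, 155, 152, 154, 155, 160, 112, 128, 137, 147, 41, 160, 159, 168]
319 [156, 153, 154, 155, 156, 155, 157, 161, 127, 136, 159, 38, 114, 159, 157, 162, 170] 336 [155, 155, 156, 157, 158, 156, 160, 109, 130, 150, 143, 74, 162, 168, 167, 176, 92]
([-452.9, -68.7, -600.7], [0.03, -82.14, -0.02], 1)
([-316.6, -68.9, -268.4], [0.03, -68.14, -0.02], 1)
```

```bash
python3 -c "
from h import *
print(rel((.46,-.2,.32),-25))"
```

```text
([-320.1, -88.9, -238.7], [0.03, -38.14, -0.01], 1)
```

apply_moves --dp '[[-320,-89,-239],[-320,-89,-239],[-320,-89,-239],[-320,-89,-239],[-320,-89,-239],[-320,-89,-239],[-320,-89,-239],[-320,-89,-239]]' --twist '[[0,-38,0],[0,-38,0],[0,-38,0],[0,-38,0],[0,-38,0],[0,-38,0],[0,-38,0],[0,-38,0]]'

```text
t: 0.97
position: [0.4273, -0.2643, 0.3044]
eef_rot: [-0.969, 1.524, -1.525]
wrist_force: [1.4, 0.6, -0.7]
gripper_width: 0.0853
```

```bash
python3 -c "
from h import *
print(read_state()['position'],rel((.413,.181,.30),19))"
```

```text
[ 0.42733076 -0.26431629  0.30443272] ([-397.0, 4.2, -202.2], [-0.02, -44.14, 0.02], 1)
```

apply_moves --dp '[[-397,4,-202],[-397,4,-202],[-397,4,-202],[-397,4,-202],[-397,4,-202],[-397,4,-202],[-397,4,-202],[-397,4,-202]]' --twist '[[0,-44,0],[0,-44,0],[0,-44,0],[0,-44,0],[0,-44,0],[0,-44,0],[0,-44,0],[0,-44,0]]'

```text
t: 1.63
position: [0.4158, 0.0688, 0.3011]
eef_rot: [-1.347, 0.962, -0.963]
wrist_force: [0.4, -0.6, -0.5]
gripper_width: 0.0852
```

```bash
python3 -c "
from h import *
print(read_state()['position'],rel((.413,.181,.22),19))"
```

```text
[0.41575089 0.06876176 0.30110253] ([-107.1, 81.0, 33.7], [-0.04, -0.07, 0.05], 1)
```

apply_moves --dp '[[-107,0,34],[-107,0,34],[-107,0,34],[-107,0,34],[-107,120,34],[-107,120,34],[-107,120,34],[-107,120,34]]' --twist '[[0,0,0],[0,0,0],[0,0,0],[0,0,0],[0,0,0],[0,0,0],[0,0,0],[0,0,0]]'

```text
t: 2.3
position: [0.4108, 0.1764, 0.1757]
eef_rot: [-1.356, 0.969, -0.96]
wrist_force: [-0.7, -0.5, -0.5]
gripper_width: 0.0856
```

```bash
python3 -c "
from h import *
print(read_state()['position'],rel((.413,.181,.105),19))
T=cam('top');S=cam('scene')
t=T[225:285,185:265];s=S[220:320,180:280]
cv2.imwrite('pics/g1.png',np.hstack([cv2.resize(t,(533,400),interpolation=2),cv2.resize(s,(400,400),interpolation=2)])[:, :800] if 0 else np.hstack([cv2.resize(t,(400,300),interpolation=2),cv2.resize(s,(400,300),interpolation=2)]))"
```

```text
[0.41084398 0.17643649 0.17566726] ([-3.7, 70.6, 4.2], [0.56, -0.14, 0.04], 1)
```

View pics/g1.png

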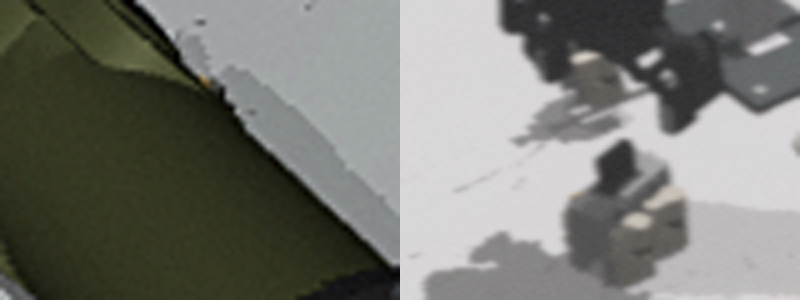

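The scene crop shows the open fingers over the black tab, with its top at (620,145). I'll descend and grip.

apply_moves --dp '[[-3.5,35,4],[-3.5,70,4],[-3.5,70,4],[-3.5,70,4],[-3.5,70,4]]' --twist '[[0,0,0],[0,0,0],[0,0,0],[0,0,0],[0,0,0]]'

```text
t: 2.82
position: [0.4179, 0.1847, 0.1134]
eef_rot: [-1.344, 0.962, -0.965]
wrist_force: [0.4, 0.5, 0.3]
gripper_width: 0.0854
```

apply_moves --dp '[[0,0,0],[0,0,0],[0,0,0],[0,0,0],[0,0,0],[0,0,0],[0,0,0],[0,0,0]]' --twist '[[0,0,0],[0,0,0],[0,0,0],[0,0,0],[0,0,0],[0,0,0],[0,0,0],[0,0,0]]' --claw 1

```text
t: 3.48
position: [0.4155, 0.1836, 0.1109]
eef_rot: [-1.349, 0.964, -0.963]
wrist_force: [-4.0, -1.0, 7.5]
gripper_width: 0.0095
```

```bash
cat >> h.py <<'E'
P0=np.array([.5767,-.031,.125]); YAW=2.3
def bridge_pose(y,tilt,h,off,tool_tilt=None,s=1,xo=0.):
    """TCP for bridge centre at bar coord y, height h over bar top, bar tilt; off = bridge distance below TCP"""
    S=(Ro.from_euler("z",YAW,degrees=True)*Ro.from_euler("x",tilt)).as_matrix()
    tt=tilt if tool_tilt is None else tool_tilt
    Z=(Ro.from_euler("z",YAW,degrees=True)*Ro.from_euler("x",tt)).as_matrix()[:,2]
    return P0+S@[xo,y,.007+h]+Z*off
E
python3 -c "
from h import *
print(rel((.4155,.1836,.31),19))
P=bridge_pose(-.105,-.105,.12,.0229)
print(P,rel(P,YAW,-.105))"
```

```text
([0.1, -199.1, -0.4], [0.12, -0.14, 0.04], 1)
[ 0.58026014 -0.11963966  0.28507919] ([340.3, -174.0, 57.6], [-0.76, 16.55, -5.92], 1)
```

apply_moves --dp '[[0,-10,0],[0,-30,0],[0,-60,0],[0,-95,0],[0,-130,0],[0,-165,0],[0,-190,0],[0,-199,0]]' --twist '[[0,0,0],[0,0,0],[0,0,0],[0,0,0],[0,0,0],[0,0,0],[0,0,0],[0,0,0]]'

```text
t: 4.15
position: [0.4172, 0.185, 0.3135]
eef_rot: [-1.343, 0.96, -0.965]
wrist_force: [-0.1, 0.3, -3.6]
gripper_width: 0.0089
```

```bash
python3 -c "
from h import *
P=bridge_pose(-.105,-.105,.13,.0229)
print(read_state()['wrist_force'],P,rel(P,YAW,0),rel(P,YAW,-.105))"
```

```text
[-0.12383126  0.28560938 -3.63243486] [ 0.58021808 -0.11859243  0.29502411] ([340.0, 18.6, 55.9], [-0.27, 16.59, -0.06], 1) ([340.0, 18.6, 55.9], [-1.15, 16.56, -6.03], 1)
```

apply_moves --dp '[[10,0,2],[35,0,6],[75,2,12],[115,4,19],[155,7,25],[195,9,32],[235,12,39],[270,14,44]]' --twist '[[0,1,0],[0,3,0],[0,5,-1],[0,7,-2],[0,9,-3],[0,11,-4],[-1,13,-5],[-1,14.5,-5.5]]'

```text
t: 4.82
position: [0.5454, -0.0611, 0.2925]
eef_rot: [-1.32, 1.112, -1.224]
wrist_force: [0.1, 0.9, -5.7]
gripper_width: 0.009
```

```bash
python3 -c "
from h import *
P=bridge_pose(-.105,-.105,.12,.0229)
print(read_state()['wrist_force'],P,rel(P,YAW,-.105))"
```

```text
[ 0.10514654  0.91951876 -5.65413047] [ 0.58026014 -0.11963966  0.28507919] ([59.9, 13.0, 30.6], [0.41, 1.87, -0.37], 1)
```

apply_moves --dp '[[25,4,10],[45,8,20],[55,10,25],[55,10,25],[55,10,25],[55,10,25]]' --twist '[[0,1.5,0],[0,1.8,0],[0,1.8,0],[0,1.8,0],[0,1.8,0],[0,1.8,0]]'

```text
t: 5.32
position: [0.5738, -0.1096, 0.29]
eef_rot: [-1.302, 1.129, -1.244]
wrist_force: [0.6, 0.4, -4.3]
gripper_width: 0.009
```

```bash
python3 -c "
from h import *
P=bridge_pose(-.105,-.105,.11,.0229)
st=read_state();print(st['wrist_force'],st['moment'],P,rel(P,YAW,-.105))
T=cam('top');S=cam('scene')
s=S[130:280,200:350]
cv2.imwrite('pics/g2.png',cv2.resize(s,(750,600),interpolation=2) if 0 else cv2.resize(s,(600,600),interpolation=2))
f=lambda x:x.round(1)
for y in(-.12,-.02,.12):
  Q=bridge_pose(y,-.105,0,0);print(y,f(proj('scene',Q)))
"
```

```text
[ 0.62550601  0.41857741 -4.34446637] [ 0.27598886 -0.0561948   0.04747637] [ 0.5803022  -0.12068689  0.27513426] ([9.9, 15.9, 6.0], [0.2, 0.37, -0.52], 1)
-0.12 [298.8 183.5]
-0.02 [272.4 199.2]
0.12 [232.8 222.9]
```

View pics/g2.png

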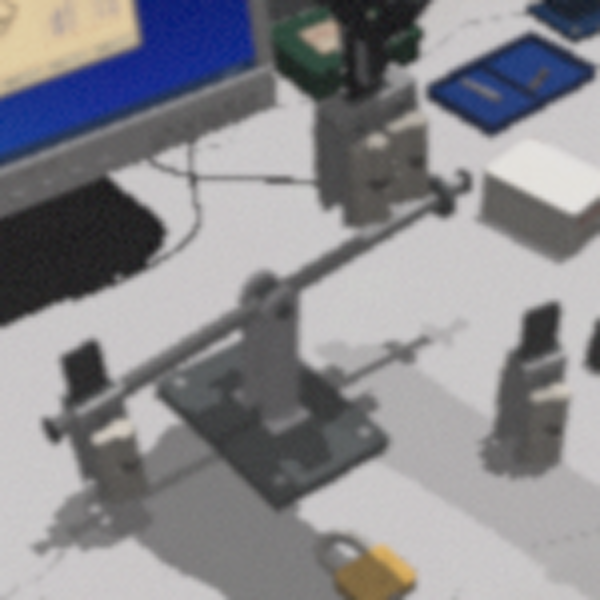

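The scene crop shows the held wide sample hovering above the right arm at (370,150), inboard of the flange at (445,195). The bar lies where I predicted it, so I'll centre and lower.

apply_moves --dp '[[5,8,3],[8,14,5],[8,14,5],[8,14,5],[8,14,5]]' --twist '[[0,0,0],[0,0.4,-0.5],[0,0.4,-0.5],[0,0.4,-0.5],[0,0.4,-0.5]]'

```text
t: 5.83
position: [0.5799, -0.1199, 0.2777]
eef_rot: [-1.304, 1.129, -1.258]
wrist_force: [-0.4, -0.3, -4.8]
gripper_width: 0.0089
```

```bash
python3 -c "
from h import *
st=read_state();print(st['wrist_force'],st['moment'],st['joint_vel'].round(3))
for h in(.09,.006):
  P=bridge_pose(-.105,-.105,h,.0229);print(P,rel(P,YAW,-.105,st=st))
T=cam('top')
cv2.imwrite('pics/g3.png',cv2.resize(T[170:230,260:380],(800,400),interpolation=2))
"
```

```text
[-0.39687976 -0.29635063 -4.84818033] [0.32785253 0.01285534 0.0070937 ] [-0.001 -0.006 -0.003 -0.006 -0.001  0.001  0.001]
[ 0.58038632 -0.12278134  0.25524441] ([0.5, 22.7, 0.4], [0.11, -0.13, 0.04], 1)
[ 0.58073963 -0.13157805  0.17170704] ([0.4, 106.7, 0.6], [0.11, -0.13, 0.04], 1)
```

View pics/g3.png

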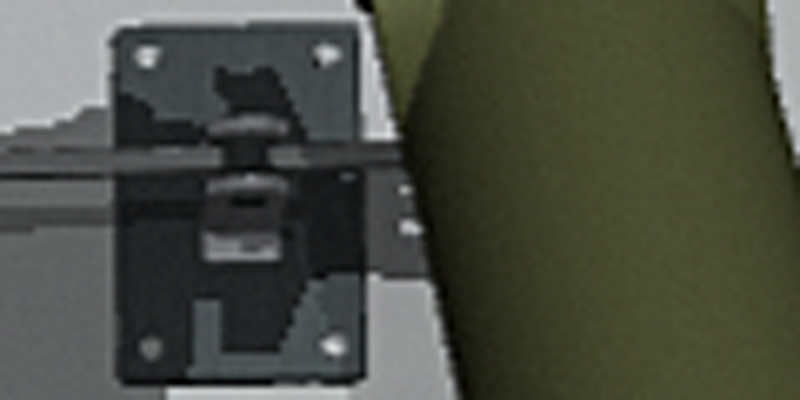

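apply_moves --dp '[[0,10,0],[0,20,0],[0,26,0],[0,30,0],[0,30,0],[0,30,0]]' --twist '[[0,0,0],[0,0,0],[0,0,0],[0,0,0],[0,0,0],[0,0,0]]'

```text
t: 6.38
position: [0.58, -0.1234, 0.2477]
eef_rot: [-1.304, 1.13, -1.258]
wrist_force: [0.7, 0.2, -5.0]
gripper_width: 0.0088
```

```bash
python3 -c "
from h import *
T=cam('top');S=cam('scene')
print(plane('top',296.4,193.2,.132),read_state()['wrist_force'])
cv2.imwrite('pics/g4.png',cv2.resize(S[150:210,260:340],(800,600),interpolation=2))
"
```

```text
[ 0.57567953 -0.03081959  0.132     ] [-0.44911406 -0.65529561 -4.32636828]
```

View pics/g4.png

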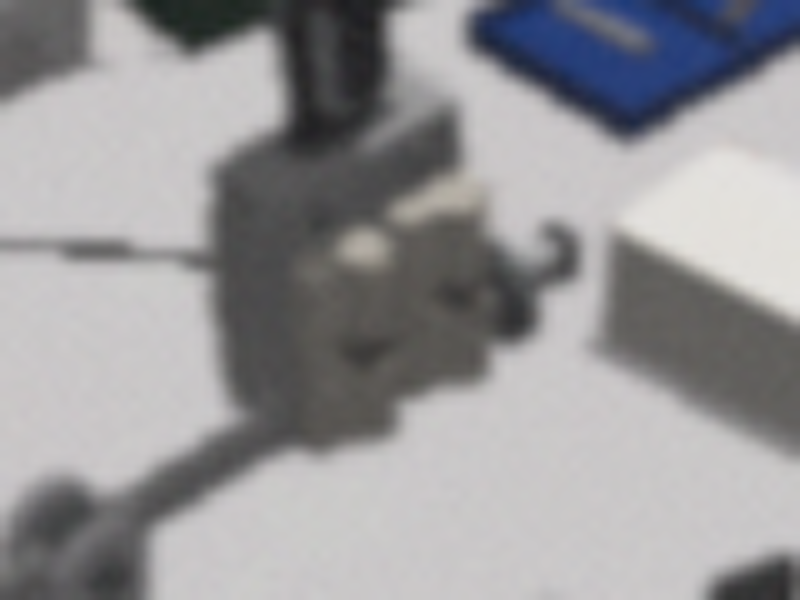

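The bar at (250,425) passes into the gap between the legs and the wrist shows no contact force, so I'll keep lowering.

apply_moves --dp '[[0,10,0],[0,22,0],[0,35,0],[0,48,0],[0,57,0],[0,62,0],[0,65,0],[0,65,0]]' --twist '[[0,0,0],[0,0,0],[0,0,0],[0,0,0],[0,0,0],[0,0,0],[0,0,0],[0,0,0]]'

```text
t: 7.15
position: [0.5801, -0.1302, 0.183]
eef_rot: [-1.304, 1.129, -1.258]
wrist_force: [-0.4, 0.8, -4.7]
gripper_width: 0.0087
```

```bash
python3 -c "
from h import *
st=read_state();print(st['wrist_force'],st['moment'])
for h in(.005,.003):
  P=bridge_pose(-.105,-.105,h,.0229);print(P,rel(P,YAW,-.105,st=st))
"
```

```text
[-0.39004586  0.83255346 -4.68737668] [ 0.24278148 -0.03921468  0.03185739]
[ 0.58074384 -0.13168277  0.17071254] ([0.2, 12.4, 0.6], [0.12, -0.14, 0.05], 1)
[ 0.58075225 -0.13189222  0.16872356] ([0.2, 14.4, 0.6], [0.12, -0.14, 0.05], 1)
```

apply_moves --dp '[[0,4,0],[0,8,0],[0,10,0],[0,11,0],[0,11,0]]' --twist '[[0,0,0],[0,0,0],[0,0,0],[0,0,0],[0,0,0]]'

```text
t: 7.57
position: [0.5802, -0.1314, 0.1723]
eef_rot: [-1.304, 1.129, -1.259]
wrist_force: [-0.0, -0.1, -4.7]
gripper_width: 0.0093
```

apply_moves --dp '[[0,0.5,0],[0,1,0],[0,1.5,0],[0,2,0],[0,2,0]]' --twist '[[0,0,0],[0,0,0],[0,0,0],[0,0,0],[0,0,0]]'

```text
t: 7.98
position: [0.5802, -0.1316, 0.1704]
eef_rot: [-1.304, 1.129, -1.259]
wrist_force: [0.3, -1.1, -4.5]
gripper_width: 0.009
```

apply_moves --dp '[[0,0.5,0],[0,1,0],[0,1.5,0],[0,2,0],[0,2,0]]' --twist '[[0,0,0],[0,0,0],[0,0,0],[0,0,0],[0,0,0]]'

```text
t: 8.4
position: [0.5802, -0.1318, 0.1684]
eef_rot: [-1.304, 1.129, -1.259]
wrist_force: [0.3, 0.6, -4.2]
gripper_width: 0.0092
```

apply_moves --dp '[[2,0.5,0],[4,0.5,0],[7,0.5,0],[10,0.5,0],[12,0.5,0],[13,0.5,0],[13,0.5,0]]' --twist '[[0,0,0],[0,0,0],[0,0,0],[0,0,0],[0,0,0],[0,0,0],[0,0,0]]'

```text
t: 8.98
position: [0.5807, -0.1453, 0.1694]
eef_rot: [-1.304, 1.129, -1.259]
wrist_force: [-0.5, 0.6, -5.2]
gripper_width: 0.0091
```

```bash
python3 -c "
from h import *
st=read_state();print(st['wrist_force'],st['moment'],st['position'])
S=cam('scene')
cv2.imwrite('pics/g5.png',cv2.resize(S[150:225,250:350],(800,600),interpolation=2))
"
```

```text
[-0.52114587  0.56599015 -5.22763431] [ 0.29672447 -0.0275658  -0.04327401] [ 0.58071492 -0.14527599  0.16938618]
```

View pics/g5.png

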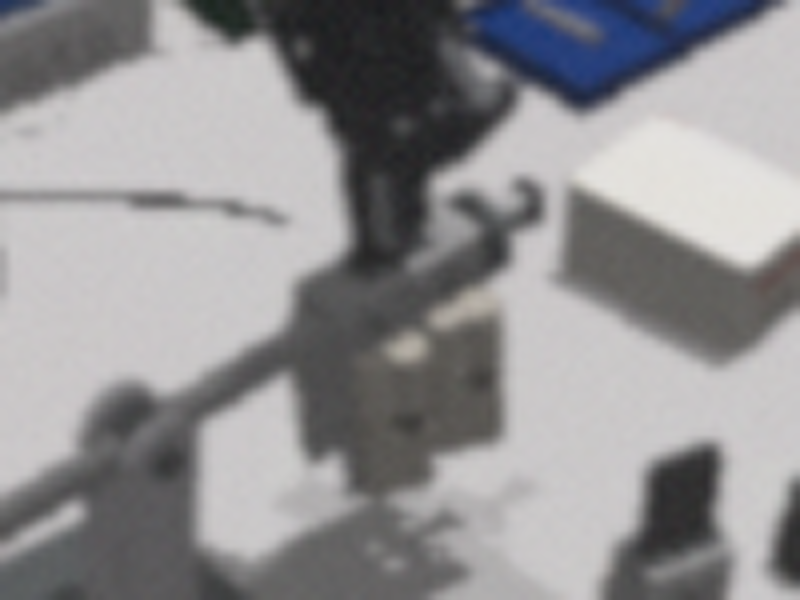

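The sample straddles the bar, and its outer edge at about (490,260) is close to the flange at (490,225). I'll creep outward and watch the force.

apply_moves --dp '[[0.5,0,0],[1,0,0],[1.5,0,0],[1.5,0,0]]' --twist '[[0,0,0],[0,0,0],[0,0,0],[0,0,0]]'

```text
t: 9.37
position: [0.5808, -0.1463, 0.1695]
eef_rot: [-1.304, 1.129, -1.259]
wrist_force: [-0.5, 0.8, -5.1]
gripper_width: 0.0087
```

apply_moves --dp '[[0.5,0,0],[1,0,0],[1.5,0,0],[1.5,0,0]]' --twist '[[0,0,0],[0,0,0],[0,0,0],[0,0,0]]'

```text
t: 9.7
position: [0.5808, -0.1479, 0.1697]
eef_rot: [-1.304, 1.129, -1.259]
wrist_force: [0.2, 0.7, -4.3]
gripper_width: 0.0089
```

apply_moves --dp '[[0.5,0,0],[1,0,0],[1,0,0],[1,0,0]]' --twist '[[0,0,0],[0,0,0],[0,0,0],[0,0,0]]'

```text
t: 10.03
position: [0.5809, -0.1488, 0.1698]
eef_rot: [-1.304, 1.129, -1.259]
wrist_force: [-0.2, -0.1, -4.6]
gripper_width: 0.0089
```

apply_moves --dp '[[0.5,0,0],[1,0,0],[1,0,0],[1,0,0]]' --twist '[[0,0,0],[0,0,0],[0,0,0],[0,0,0]]'

```text
t: 10.37
position: [0.5809, -0.1495, 0.1699]
eef_rot: [-1.304, 1.129, -1.258]
wrist_force: [-0.2, 0.8, -4.3]
gripper_width: 0.009
```

apply_moves --dp '[[0.5,0,0],[1,0,0],[1,0,0],[1,0,0]]' --twist '[[0,0,0],[0,0,0],[0,0,0],[0,0,0]]'

```text
t: 10.7
position: [0.5809, -0.1497, 0.1699]
eef_rot: [-1.303, 1.129, -1.257]
wrist_force: [-0.2, 5.3, -5.1]
gripper_width: 0.009
```

apply_moves --dp '[[0.5,0,0],[1,0,0],[1,0,0],[1,0,0]]' --twist '[[0,0,0],[0,0,0],[0,0,0],[0,0,0]]'

```text
t: 11.03
position: [0.5809, -0.1498, 0.1698]
eef_rot: [-1.303, 1.129, -1.256]
wrist_force: [0.1, 8.1, -6.1]
gripper_width: 0.0089
```

apply_moves --dp '[[-0.3,1,0],[-0.5,2,0],[-0.5,3,0],[-0.5,3,0],[-0.5,3,0]]' --twist '[[0,0,0],[0,0,0],[0,0,0],[0,0,0],[0,0,0]]'

```text
t: 11.45
position: [0.5809, -0.1502, 0.167]
eef_rot: [-1.303, 1.129, -1.257]
wrist_force: [-0.5, 4.8, -4.3]
gripper_width: 0.0087
```

```bash
python3 -c "
from h import *
st=read_state();R0=Ro.from_rotvec(st['eef_rot']).as_matrix()
B=st['position']+R0[:,1]*.0229
S=(Ro.from_euler('z',YAW,degrees=True)*Ro.from_euler('x',-.105)).as_matrix()
b=S.T@(B-P0);print('bar coords',b,st['wrist_force'],st['moment'], 'tool tilt',np.arctan2(-R0[1,1]*-1,-R0[2,1]))
y=b[1]
for th in np.linspace(-.105,.10,9):
  P=bridge_pose(y,th,b[2]-.007,.0229,xo=b[0]);print(round(th,3),rel(P,YAW,th,st=st))
"
```

```text
bar coords [-0.0005808  -0.12296791  0.00634416] [-0.49499727  4.84810983 -4.34657685] [1.75207862 0.30073794 0.02126809] tool tilt -0.10433319547886154
-0.105 ([-0.0, 0.0, -0.0], [0.1, -0.09, -0.04], 1)
-0.079 ([0.7, 3.2, -0.0], [0.1, -0.09, 1.43], 1)
-0.054 ([1.3, 6.3, -0.0], [0.1, -0.09, 2.9], 1)
-0.028 ([1.9, 9.5, -0.0], [0.1, -0.09, 4.37], 1)
-0.002 ([2.3, 12.7, -0.0], [0.1, -0.09, 5.84], 1)
0.023 ([2.7, 16.0, -0.0], [0.1, -0.09, 7.3], 1)
0.049 ([3.0, 19.2, -0.0], [0.09, -0.09, 8.77], 1)
0.074 ([3.2, 22.4, 0.0], [0.09, -0.09, 10.24], 1)
0.1 ([3.4, 25.6, 0.0], [0.09, -0.1, 11.71], 1)
```

apply_moves --dp '[[-0.3,1.6,0],[0,3.2,0],[0.2,4.8,0],[0.4,6.3,0],[0.7,7.9,0],[1,9.5,0],[1.2,11,0],[1.2,11,0]]' --twist '[[0,0,0.7],[0,0,1.4],[0,0,2.2],[0,0,2.9],[0,0,3.6],[0,0,4.4],[0,0,5.1],[0,0,5.1]]'

```text
t: 12.12
position: [0.5813, -0.1534, 0.156]
eef_rot: [-1.237, 1.176, -1.192]
wrist_force: [-0.4, 6.3, -2.6]
gripper_width: 0.0092
```

```bash
cat > tl.py <<'E'
from h import *
import sys
# bar tilt from scene: triangulate right/left tips needs pics; save crop for measuring
st=read_state();R0=Ro.from_rotvec(st['eef_rot']).as_matrix()
tt=np.arctan2(R0[1,1],-R0[2,1])
print('F',st['wrist_force'].round(2),'M',st['moment'].round(2),'pos',st['position'].round(4),'tool tilt',round(tt,4))
S=cam('scene')
# bar tip (left_cap dark knob) in scene: dark blob near predicted tip
for th in(-.1,-.05,0,.05,.1):
    print(th,'pred ltip',proj('scene',bridge_pose(.19,th,-.007,0)).round(1),'rtip',proj('scene',bridge_pose(-.19,th,-.007,0)).round(1))
for b in ((202,205,222,255),(300,165,330,210)):
    print([x for x in dark(S,b,75)[0]])
E
python3 tl.py
```

```text
F [-0.36  6.31 -2.55] M [1.46 0.   0.05] pos [ 0.5813 -0.1534  0.156 ] tool tilt -0.0137
-0.1 pred ltip [212.1 237. ] rtip [316.3 175. ]
-0.05 pred ltip [211.5 234.7] rtip [316.3 177.3]
0 pred ltip [211.1 232.2] rtip [316.1 179.7]
0.05 pred ltip [210.9 229.7] rtip [315.8 182.2]
0.1 pred ltip [210.8 227. ] rtip [315.5 184.7]
[(np.int32(33), [205.61, 206.3], [0, 0, 11, 5]), (np.int32(57), [219.21, 218.86], [15, 7, 5, 14])]
[(np.int32(165), [304.79, 171.67], [0, 0, 17, 21])]
```

```bash
python3 -c "
from h import *
st=read_state()
R0=Ro.from_rotvec(st['eef_rot']).as_matrix()
B=st['position']+R0[:,1]*.0229
S=(Ro.from_euler('z',YAW,degrees=True)*Ro.from_euler('x',-.0137)).as_matrix()
b=S.T@(B-P0);print(b)
for th in (.02,.05,.07,.08,.09):
  P=bridge_pose(b[1],th,b[2]-.007,.0229,xo=b[0]);print(round(th,3),rel(P,YAW,th,st=st))
"
```

```text
[-0.00027848 -0.12292026  0.00655557]
0.02 ([0.9, 4.2, -0.0], [0.05, -0.17, 1.97], 1)
0.05 ([1.6, 7.9, -0.0], [0.04, -0.17, 3.69], 1)
0.07 ([2.0, 10.4, -0.0], [0.04, -0.17, 4.84], 1)
0.08 ([2.2, 11.6, -0.0], [0.04, -0.17, 5.41], 1)
0.09 ([2.4, 12.9, -0.0], [0.04, -0.17, 5.98], 1)
```

apply_moves --dp '[[0,1.4,0],[0,2.8,0],[0.1,4.2,0],[0.2,5.5,0],[0.4,6.8,0],[0.6,8,0],[0.8,9,0],[0.8,9,0]]' --twist '[[0,0,0.6],[0,0,1.3],[0,0,2],[0,0,2.6],[0,0,3.2],[0,0,3.8],[0,0,4.2],[0,0,4.2]]'

```text
t: 12.83
position: [0.5814, -0.1552, 0.1471]
eef_rot: [-1.185, 1.21, -1.139]
wrist_force: [0.5, 4.2, 0.2]
gripper_width: 0.0087
```

```bash
python3 tl.py | head -1
```

```text
F [0.5  4.17 0.23] M [ 0.9  -0.32  0.05] pos [ 0.5814 -0.1552  0.1471] tool tilt 0.0572
```

apply_moves --dp '[[-0.3,0,0],[-0.7,0,0],[-0.7,0,0],[-0.7,0,0],[-0.7,0,0]]' --twist '[[0,0,0],[0,0,0],[0,0,0],[0,0,0],[0,0,0]]'

```text
t: 13.3
position: [0.5813, -0.155, 0.1475]
eef_rot: [-1.187, 1.209, -1.141]
wrist_force: [1.5, -0.7, 1.4]
gripper_width: 0.0088
```

```bash
python3 tl.py | head -1; python3 -c "
from h import *
F=[]
for i in range(5):
  cam('top' if i else 'scene');s=read_state();F.append(s['wrist_force']);
print(np.mean(F,0),s['moment'])
cv2.imwrite('pics/g6.png',cv2.resize(C['scene']['pixels'][150:255,200:340],(800,600),interpolation=2))"
```

```text
F [ 1.45 -0.74  1.37] M [-0.06 -0.51 -0.03] pos [ 0.5813 -0.155   0.1475] tool tilt 0.055
[ 1.97906043 -1.72447076  0.93688305] [-0.51701801 -0.55890584 -0.09389186]
```

View pics/g6.png

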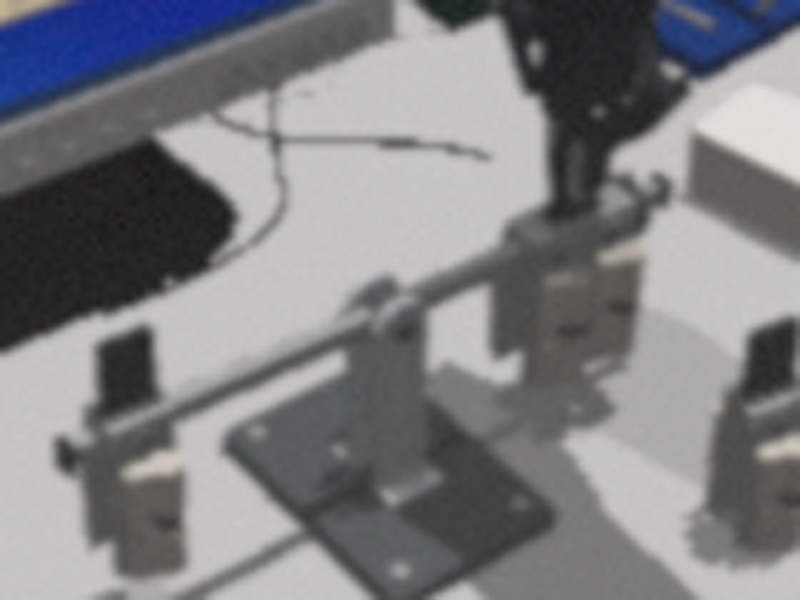

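The picture shows the bar slightly right-down: its left tip at (68,455) corresponds to a tilt of about +0.05, and the wide sample is flush on the right arm against the flange. I'll relax the residual grip forces before releasing.

apply_moves --dp '[[0.2,-1,0],[0.4,-2,0],[0.4,-2,0],[0.4,-2,0],[0.4,-2,0],[0.4,-2,0]]' --twist '[[0,0,-0.4],[0,0,-0.9],[0,0,-0.9],[0,0,-0.9],[0,0,-0.9],[0,0,-0.9]]'

```text
t: 14.1
position: [0.581, -0.1545, 0.1493]
eef_rot: [-1.198, 1.202, -1.151]
wrist_force: [1.9, 0.3, 0.3]
gripper_width: 0.009
```

```bash
python3 tl.py | head -1
```

```text
F [1.95 0.33 0.35] M [-0.07 -0.5  -0.07] pos [ 0.581  -0.1545  0.1493] tool tilt 0.0407
```

apply_moves --dp '[[0,-0.5,0.3],[0,-1,0.5],[0,-1,0.5],[0,-1,0.5],[0,-1,0.5]]' --twist '[[0,0,-0.2],[0,0,-0.5],[0,0,-0.5],[0,0,-0.5],[0,0,-0.5]]'

```text
t: 14.57
position: [0.5811, -0.1544, 0.1501]
eef_rot: [-1.205, 1.199, -1.156]
wrist_force: [-1.2, 0.4, -0.1]
gripper_width: 0.0086
```

```bash
python3 tl.py | head -1
```

```text
F [-1.24  0.37 -0.08] M [0.28 0.18 0.01] pos [ 0.5811 -0.1544  0.1501] tool tilt 0.0321
```

apply_moves --dp '[[0,0,-0.2],[0,0,-0.2],[0,0,-0.2]]' --twist '[[0,0,0],[0,0,0],[0,0,0]]'

```text
t: 14.87
position: [0.5811, -0.1544, 0.1502]
eef_rot: [-1.205, 1.199, -1.157]
wrist_force: [-1.2, 0.7, -0.4]
gripper_width: 0.0091
```

apply_moves --dp '[[0,0,-0.2],[0,0,-0.2],[0,0,-0.2],[0,0,-0.2],[0,0,-0.2],[0,0,-0.2],[0,0,-0.2],[0,0,-0.2]]' --twist '[[0,0,0],[0,0,0],[0,0,0],[0,0,0],[0,0,0],[0,0,0],[0,0,0],[0,0,0]]' --claw 0

```text
t: 15.53
position: [0.5812, -0.1547, 0.1503]
eef_rot: [-1.205, 1.198, -1.157]
wrist_force: [0.0, -0.7, 0.2]
gripper_width: 0.0428
```

```bash
python3 tl.py; python3 -c "
from h import *
print(rel((.53,-.17,.27),-5),rel((.444,-.171,.25),-5))"
```

```text
F [ 0.03 -0.7   0.24] M [-0.1  -0.01 -0.02] pos [ 0.5812 -0.1547  0.1503] tool tilt 0.0318
-0.1 pred ltip [212.1 237. ] rtip [316.3 175. ]
-0.05 pred ltip [211.5 234.7] rtip [316.3 177.3]
0 pred ltip [211.1 232.2] rtip [316.1 179.7]
0.05 pred ltip [210.9 229.7] rtip [315.8 182.2]
0.1 pred ltip [210.8 227. ] rtip [315.5 184.7]
[(np.int32(33), [205.61, 206.3], [0, 0, 11, 5]), (np.int32(51), [219.45, 215.1], [15, 4, 5, 13])]
[(np.int32(247), [307.78, 174.05], [0, 0, 20, 24])]
([9.6, -120.0, -51.9], [0.19, 7.14, -1.82], 1) ([8.0, -99.8, -137.9], [0.19, 7.14, -1.82], 1)
```

apply_moves --dp '[[0,-10,0],[0,-30,0],[0,-60,0],[0,-90,0],[0,-120,-10],[0,-125,-40],[0,-125,-75],[0,-125,-100]]' --twist '[[0,0,0],[0,0,0],[0,0,0],[0,0,0],[0,0,-0.5],[0,4,-1],[0,9,-1.8],[0,13,-1.8]]' --claw 0.2

```text
t: 16.25
position: [0.4798, -0.1616, 0.2767]
eef_rot: [-1.116, 1.352, -1.349]
wrist_force: [-0.8, -0.1, 0.6]
gripper_width: 0.0342
```

```bash
python3 -c "
from h import *
T=cam('top');S=cam('scene')
print(rel((.444,-.172,.20),-11))
cv2.imwrite('pics/g7.png',np.hstack([cv2.resize(T[220:265,320:380],(400,300),interpolation=2),cv2.resize(S[165:240,290:365],(400,300),interpolation=2)]))"
```

```text
([15.4, 77.0, -31.4], [0.32, -0.06, 0.19], 1)
```

View pics/g7.png

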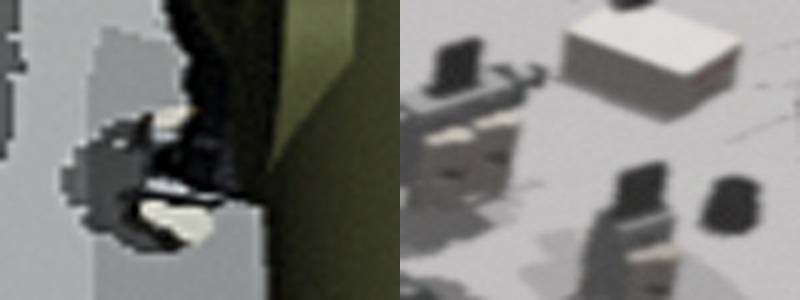

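The right half shows the wide sample hanging on the bar by the flange. On the left, the narrow sample's bridge edge slopes down to the right from (150,182) to (220,200), which confirms a yaw of about -11°. I'll go there with the gripper open.

apply_moves --dp '[[5,10,-15],[10,30,-25],[13,50,-29],[13,70,-29],[13,76,-29],[13,76,-29],[13,76,-29],[13,76,-29]]' --twist '[[0,0,0],[0,0,0],[0,0,0],[0,0,0],[0,0,0],[0,0,0],[0,0,0],[0,0,0]]' --claw -1

```text
t: 17.02
position: [0.4515, -0.1695, 0.2007]
eef_rot: [-1.116, 1.349, -1.345]
wrist_force: [0.4, -0.2, 0.7]
gripper_width: 0.0856
```

```bash
python3 -c "
from h import *
T=cam('top');S=cam('scene')
print(rel((.444,-.172,.105),-11),read_state()['joint_vel'].round(3))
print([x[:2] for x in dark(S,(326,202,344,226),70)[0]])
for z in(.117,):print(proj('scene',np.array([.444,-.172,z])))"
```

```text
([3.7, 95.6, -6.3], [0.18, 0.17, 0.03], 1) [ 0.002 -0.003  0.002  0.007  0.001 -0.004 -0.002]
[(np.int32(82), [334.2, 213.04])]
[334.04687396 212.5040522 ]
```

apply_moves --dp '[[2,15,-4],[4,45,-6],[4,75,-6],[4,92,-6],[4,96,-6],[4,96,-6],[4,96,-6]]' --twist '[[0,0,0],[0,0,0],[0,0,0],[0,0,0],[0,0,0],[0,0,0],[0,0,0]]'

```text
t: 17.7
position: [0.4441, -0.1724, 0.1046]
eef_rot: [-1.117, 1.35, -1.346]
wrist_force: [0.4, -0.0, 0.7]
gripper_width: 0.0852
```

apply_moves --dp '[[0,0,0],[0,0,0],[0,0,0],[0,0,0],[0,0,0],[0,0,0],[0,0,0],[0,0,0]]' --twist '[[0,0,0],[0,0,0],[0,0,0],[0,0,0],[0,0,0],[0,0,0],[0,0,0],[0,0,0]]' --claw 1

```text
t: 18.37
position: [0.4431, -0.1723, 0.1038]
eef_rot: [-1.117, 1.351, -1.345]
wrist_force: [-1.1, 0.4, 5.8]
gripper_width: 0.009
```

apply_moves --dp '[[0,0,0],[0,0,0]]' --twist '[[0,0,0],[0,0,0]]'

```text
t: 18.53
position: [0.4431, -0.1723, 0.1037]
eef_rot: [-1.117, 1.351, -1.345]
wrist_force: [-1.9, -0.2, 5.4]
gripper_width: 0.0091
```

apply_moves --dp '[[0,-10,0],[0,-30,0],[0,-65,0],[0,-100,0],[0,-135,0],[0,-170,0],[0,-200,0],[0,-210,0]]' --twist '[[0,0,0],[0,0,0],[0,0,0],[0,0,0],[0,0,0],[0,0,0],[0,0,0],[0,0,0]]'

```text
t: 19.2
position: [0.4456, -0.1723, 0.3182]
eef_rot: [-1.114, 1.346, -1.349]
wrist_force: [0.9, 0.3, -1.8]
gripper_width: 0.0093
```

```bash
python3 -c "
from h import *
S=cam('scene')
st=read_state();print(st['wrist_force'],st['position'])
# fixed tab blob and left tip, for tilt
print([x for x in dark(S,(200,195,225,245),75)[0]])
for th in (.05,.08,.1):
  A=bridge_pose(.15,th,.028,0);print(th,proj('scene',A))
th=.08
for h in (.125,):
  P=bridge_pose(.095,th,h,.0157);print(P,rel(P,YAW,th,st=st))
cv2.imwrite('pics/x.png',S)
"
```

```text
[ 1.59806452 -0.27163361 -0.40194922] [ 0.44572532 -0.17251542  0.31776362]
[(np.int32(281), [210.31, 200.44], [0, 0, 25, 16]), (np.int32(91), [220.92, 214.42], [17, 12, 8, 15])]
0.05 [223.00697859 214.2718506 ]
0.08 [223.30181506 212.84600742]
0.1 [223.52291218 211.88740187]
[0.57337336 0.05182598 0.27981951] ([-244.4, 37.6, 83.1], [-0.58, -13.14, 4.67], 1)
```

apply_moves --dp '[[-10,0,3],[-35,0,12],[-75,0,25],[-112,0,38],[-150,0,51],[-188,0,64],[-220,10,75],[-240,20,82]]' --twist '[[0,-1,0],[0,-3,0.5],[0,-5,1.5],[0,-7,2.5],[0,-9,3.5],[0,-11,4],[-0.3,-12.5,4.5],[-0.6,-13,4.7]]'

```text
t: 19.92
position: [0.57, 0.0528, 0.2906]
eef_rot: [-1.173, 1.224, -1.109]
wrist_force: [-0.6, 0.3, -2.1]
gripper_width: 0.0091
```

apply_moves --dp '[[-2,0,0],[-2,0,0],[-2,0,0],[-2,0,0],[-2,0,0]]' --twist '[[0,0,0],[0,0,0],[0,0,0],[0,0,0],[0,0,0]]'

```text
t: 20.33
position: [0.5695, 0.0485, 0.2931]
eef_rot: [-1.171, 1.226, -1.119]
wrist_force: [0.3, -0.4, -1.6]
gripper_width: 0.0094
```

```bash
python3 -c "
from h import *
st=read_state();print(st['wrist_force'],st['moment'],st['position'])
for h in (.11,.07):
  P=bridge_pose(.095,.075,h,.0157);print(P,rel(P,YAW,.075,st=st))
"
```

```text
[ 0.29062706 -0.41260676 -1.64576293] [-0.11199394  0.02572574  0.01308881] [0.56947885 0.04848355 0.29310977]
[0.57329723 0.05372146 0.26444528] ([-2.7, 29.0, 4.2], [0.34, -0.27, -0.42], 1)
[0.57317695 0.05671623 0.22455773] ([-2.4, 69.0, 4.4], [0.34, -0.27, -0.42], 1)
```

apply_moves --dp '[[-2,4,3],[-2.5,10,4],[-2.5,18,4.3],[-2.5,26,4.3],[-2.5,29,4.3],[-2.5,29,4.3]]' --twist '[[0,0,0],[0.3,-0.3,-0.4],[0.3,-0.3,-0.4],[0.3,-0.3,-0.4],[0.3,-0.3,-0.4],[0.3,-0.3,-0.4]]'

```text
t: 20.83
position: [0.573, 0.0545, 0.2632]
eef_rot: [-1.176, 1.216, -1.12]
wrist_force: [-1.2, -0.5, -3.0]
gripper_width: 0.0091
```

apply_moves --dp '[[0,8,0],[0,18,0],[0,28,0],[0,35,0],[0,40,0],[0,40,0]]' --twist '[[0,0,0],[0,0,0],[0,0,0],[0,0,0],[0,0,0],[0,0,0]]'

```text
t: 21.33
position: [0.5729, 0.0577, 0.2231]
eef_rot: [-1.176, 1.216, -1.12]
wrist_force: [0.5, -0.1, -2.5]
gripper_width: 0.0089
```

```bash
python3 -c "
from h import *
S=cam('scene')
st=read_state();print(st['wrist_force'],st['moment'],st['position'])
for h in (.006,.002):
  P=bridge_pose(.095,.075,h,.0157);print(P,rel(P,YAW,.075,st=st))
cv2.imwrite('pics/g8.png',cv2.resize(S[160:265,200:340],(800,600),interpolation=2))
"
```

```text
[ 0.4310057  -0.30358759 -1.78700054] [-0.14592429 -0.01824274 -0.02786423] [0.57327176 0.05780797 0.2239634 ]
[0.5729845  0.06150787 0.16073764] ([1.1, 63.3, -0.0], [0.1, 0.13, -0.08], 1)
[0.57297247 0.06180735 0.15674889] ([1.1, 67.3, -0.0], [0.1, 0.13, -0.08], 1)
```

View pics/g8.png

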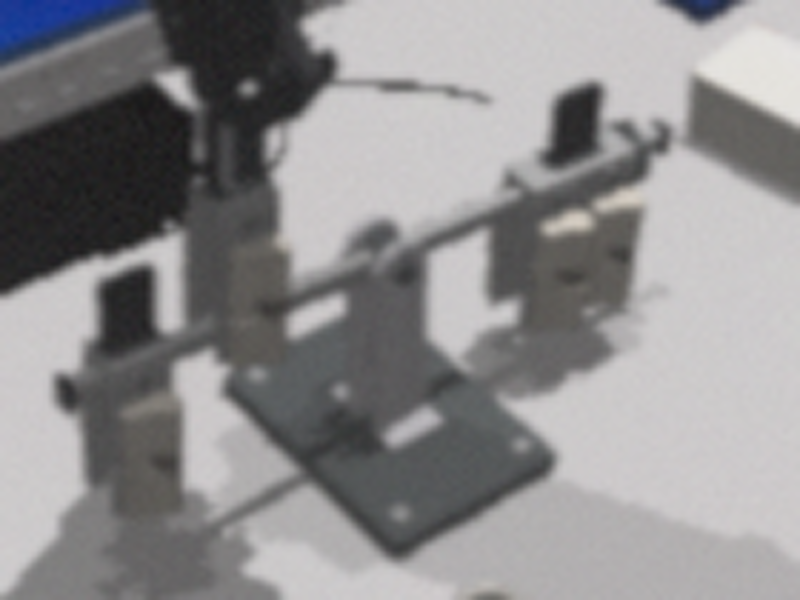

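The narrow sample straddles the left arm at (235,290), clear of the fixed sample, and the wide one hangs flush by the flange. The left tip at (65,392) gives a tilt of about +0.07. That was my last picture, so from here I go by numbers.

apply_moves --dp '[[0,10,0],[0,22,0],[0,35,0],[0,46,0],[0,54,0],[0,59,0],[0,62,0],[0,62,0]]' --twist '[[0,0,0],[0,0,0],[0,0,0],[0,0,0],[0,0,0],[0,0,0],[0,0,0],[0,0,0]]'

```text
t: 22.05
position: [0.5732, 0.0626, 0.1623]
eef_rot: [-1.175, 1.215, -1.121]
wrist_force: [0.3, 0.2, -2.9]
gripper_width: 0.0093
```

```bash
python3 -c "
from h import *
F=[]
for i in range(4):
  S=cam('scene');st=read_state();F.append(st['wrist_force'])
print(np.mean(F,0),st['moment'],st['position'])
for h in (.006,.002):
  P=bridge_pose(.095,.075,h,.0157);print(P,rel(P,YAW,.075,st=st))
"
```

```text
[-0.01772552 -0.17173233 -2.34086193] [-0.15496079 -0.01742242 -0.03950607] [0.57369955 0.06262501 0.16335549]
[0.5729845  0.06150787 0.16073764] ([1.3, 2.5, -0.8], [-0.03, 0.13, -0.08], 1)
[0.57297247 0.06180735 0.15674889] ([1.3, 6.5, -0.8], [-0.03, 0.13, -0.08], 1)
```

apply_moves --dp '[[-1,2,-0.8],[-3,4,-0.8],[-6,5,-0.8],[-9,5,-0.8],[-12,5,-0.8],[-14,5,-0.8],[-15,5,-0.8],[-15,5,-0.8]]' --twist '[[0,0,0],[0,0,0],[0,0,0],[0,0,0],[0,0,0],[0,0,0],[0,0,0],[0,0,0]]'

```text
t: 22.92
position: [0.5719, 0.0783, 0.1591]
eef_rot: [-1.174, 1.214, -1.121]
wrist_force: [-0.4, -0.4, -1.9]
gripper_width: 0.0092
```

apply_moves --dp '[[-0.5,0,0],[-1,0,0],[-1.5,0,0],[-1.5,0,0]]' --twist '[[0,0,0],[0,0,0],[0,0,0],[0,0,0]]'

```text
t: 23.25
position: [0.5718, 0.0794, 0.1591]
eef_rot: [-1.174, 1.215, -1.121]
wrist_force: [0.6, 0.2, -2.2]
gripper_width: 0.0092
```

apply_moves --dp '[[-0.5,0,0],[-1,0,0],[-1.5,0,0],[-1.5,0,0]]' --twist '[[0,0,0],[0,0,0],[0,0,0],[0,0,0]]'

```text
t: 23.58
position: [0.5717, 0.081, 0.1592]
eef_rot: [-1.174, 1.215, -1.121]
wrist_force: [-0.8, 0.6, -1.8]
gripper_width: 0.0091
```

apply_moves --dp '[[-0.5,0,0],[-1,0,0],[-1.5,0,0],[-1.5,0,0]]' --twist '[[0,0,0],[0,0,0],[0,0,0],[0,0,0]]'

```text
t: 23.92
position: [0.5716, 0.0825, 0.1593]
eef_rot: [-1.174, 1.215, -1.121]
wrist_force: [0.8, -0.7, -1.9]
gripper_width: 0.0094
```

apply_moves --dp '[[-0.5,0,0],[-1,0,0],[-1.5,0,0],[-1.5,0,0]]' --twist '[[0,0,0],[0,0,0],[0,0,0],[0,0,0]]'

```text
t: 24.25
position: [0.5716, 0.084, 0.1594]
eef_rot: [-1.174, 1.214, -1.121]
wrist_force: [-0.6, -0.1, -2.1]
gripper_width: 0.0093
```

apply_moves --dp '[[-0.5,0,0],[-1,0,0],[-1,0,0],[-1,0,0]]' --twist '[[0,0,0],[0,0,0],[0,0,0],[0,0,0]]'

```text
t: 24.58
position: [0.5716, 0.0849, 0.1595]
eef_rot: [-1.174, 1.215, -1.121]
wrist_force: [-0.7, 0.2, -3.0]
gripper_width: 0.0092
```

apply_moves --dp '[[-0.5,0,0],[-1,0,0],[-1,0,0],[-1,0,0]]' --twist '[[0,0,0],[0,0,0],[0,0,0],[0,0,0]]'

```text
t: 24.92
position: [0.5715, 0.0859, 0.1596]
eef_rot: [-1.174, 1.215, -1.121]
wrist_force: [-0.8, 0.2, -0.9]
gripper_width: 0.009
```

apply_moves --dp '[[-0.5,0,0],[-1,0,0],[-1,0,0],[-1,0,0]]' --twist '[[0,0,0],[0,0,0],[0,0,0],[0,0,0]]'

```text
t: 25.25
position: [0.5715, 0.0869, 0.1596]
eef_rot: [-1.174, 1.215, -1.121]
wrist_force: [0.8, 0.0, -3.2]
gripper_width: 0.009
```

apply_moves --dp '[[-0.5,0,0],[-1,0,0],[-1,0,0],[-1,0,0]]' --twist '[[0,0,0],[0,0,0],[0,0,0],[0,0,0]]'

```text
t: 25.58
position: [0.5715, 0.0872, 0.1596]
eef_rot: [-1.175, 1.215, -1.122]
wrist_force: [-0.1, -2.2, -2.0]
gripper_width: 0.0095
```

apply_moves --dp '[[-0.5,0,0],[-1,0,0],[-1,0,0],[-1,0,0]]' --twist '[[0,0,0],[0,0,0],[0,0,0],[0,0,0]]'

```text
t: 25.92
position: [0.5715, 0.0873, 0.1595]
eef_rot: [-1.175, 1.215, -1.123]
wrist_force: [1.1, -4.7, -3.9]
gripper_width: 0.0093
```

```bash
python3 -c "
from h import *
F=[]
for i in range(3):
  S=cam('scene');st=read_state();F.append(st['wrist_force'])
print(np.mean(F,0),st['moment'],st['position'],[x for x in dark(S,(205,195,230,245),75)[0]])
R0=Ro.from_rotvec(st['eef_rot']).as_matrix()
B=st['position']+R0[:,1]*.0157
S_=(Ro.from_euler('z',YAW,degrees=True)*Ro.from_euler('x',.075)).as_matrix()
print(S_.T@(B-P0))
cv2.imwrite('pics/y.png',S)"
```

```text
[ 0.84122063 -5.15586817 -2.65959662] [-1.4139306  -0.14863803  0.02572665] [0.57145508 0.08728296 0.15949342] [(np.int32(403), [218.65, 205.24], [0, 0, 25, 28])]
[-0.00050902  0.12064001  0.00982492]
```

apply_moves --dp '[[0,1,0],[0,2,0],[0,3,0],[0,3,0],[0,3,0]]' --twist '[[0,0,0],[0,0,0],[0,0,0],[0,0,0],[0,0,0]]'

```text
t: 26.48
position: [0.5716, 0.0878, 0.1569]
eef_rot: [-1.175, 1.214, -1.123]
wrist_force: [0.0, -6.3, 0.0]
gripper_width: 0.0093
```

```bash
python3 -c "
from h import *
F=[]
for i in range(4):
  S=cam('scene');st=read_state();F.append(st['wrist_force'])
print(np.mean(F,0),st['moment'],st['position'])
R0=Ro.from_rotvec(st['eef_rot']).as_matrix();tt=np.arctan2(R0[1,1],-R0[2,1])
B=st['position']+R0[:,1]*.0157
b=(Ro.from_euler('z',YAW,degrees=True)*Ro.from_euler('x',tt)).as_matrix().T@(B-P0)
print(tt,b)
for th in (.06,.04,.02,0,-.01):
  P=bridge_pose(b[1],th,b[2]-.007,.0157,xo=b[0]);print(th,rel(P,YAW,th,st=st))"
```

```text
[-0.01635782 -5.06076326 -0.0863776 ] [-1.71649252 -0.03954042  0.08433341] [0.57155038 0.08781471 0.15690331]
0.07441244102225573 [-0.00038404  0.12096957  0.00727364]
0.06 ([-0.3, 1.7, -0.0], [0.02, 0.09, -0.83], 1)
0.04 ([-0.7, 4.2, -0.0], [0.02, 0.09, -1.98], 1)
0.02 ([-1.1, 6.6, -0.0], [0.02, 0.09, -3.12], 1)
0 ([-1.4, 9.1, -0.0], [0.02, 0.09, -4.27], 1)
-0.01 ([-1.5, 10.3, -0.0], [0.02, 0.09, -4.84], 1)
```

apply_moves --dp '[[0.3,0.8,0],[0.3,1.6,0],[0.2,2.4,0],[0.1,3.2,0],[0,4,0],[-0.1,4.8,0],[-0.2,5.4,0],[-0.2,5.4,0]]' --twist '[[0,0,-0.4],[0,0,-0.8],[0,0,-1.2],[0,0,-1.6],[0,0,-2],[0,0,-2.3],[0,0,-2.5],[0,0,-2.5]]'

```text
t: 27.35
position: [0.5716, 0.089, 0.1514]
eef_rot: [-1.207, 1.193, -1.155]
wrist_force: [1.8, -5.2, 1.0]
gripper_width: 0.0092
```

```bash
cat > t2.py <<'E'
from h import *
F=[];M=[]
for i in range(4):
  S=cam('scene');st=read_state();F.append(st['wrist_force']);M.append(st['moment'])
R0=Ro.from_rotvec(st['eef_rot']).as_matrix();tt=np.arctan2(R0[1,1],-R0[2,1])
print(st['t'],'F',np.mean(F,0).round(2),'M',np.mean(M,0).round(2),st['position'].round(4),'tool tilt',round(tt,4))
# bar tilt: dark end cap on left tip, and wide tab, in scene
for nm,b in(('lcap',(203,215,216,242)),('rtab',(292,165,310,195))):
  print(nm,[x for x in dark(S,b,70)[0]])
E
python3 t2.py
```

```text
27.55 F [ 0.7  -5.35 -0.19] M [-1.55 -0.19  0.05] [0.5716 0.089  0.1515] tool tilt 0.0311
lcap []
rtab [(np.int32(75), [299.95, 180.25], [4, 9, 8, 13])]
```

```bash
python3 - <<'E'
from h import *
S=cam('scene')
for f in('x','y'):
    im=cv2.imread(f'pics/{f}.png'); print(f,[x[:2] for x in dark(im,(288,165,312,197),70)[0]])
print('now',[x[:2] for x in dark(S,(288,165,312,197),70)[0]])
for th in(0,.03,.06,.09): print(th,proj('scene',bridge_pose(-.123,th,.029,0)).round(2))
E
```

```text
x [(np.int32(76), [300.03, 181.99])]
y [(np.int32(69), [300.23, 181.81])]
now [(np.int32(74), [300.0, 180.19])]
0 [300.11 178.55]
0.03 [300.32 179.41]
0.06 [300.5  180.29]
0.09 [300.65 181.19]
```

apply_moves --dp '[[0.4,0.5,0],[0.6,1,0],[0.6,1.5,0],[0.6,2,0],[0.5,2.4,0],[0.5,2.4,0],[0.5,2.4,0]]' --twist '[[0,0,-0.3],[0,0,-0.6],[0,0,-0.9],[0,0,-1.2],[0,0,-1.4],[0,0,-1.4],[0,0,-1.4]]'

```text
t: 28.18
position: [0.5715, 0.0894, 0.149]
eef_rot: [-1.223, 1.182, -1.172]
wrist_force: [2.8, -3.7, -0.4]
gripper_width: 0.0091
```

```bash
python3 t2.py
```

```text
28.3833 F [ 1.74 -4.11 -1.14] M [-0.87 -0.41 -0.03] [0.5715 0.0894 0.1491] tool tilt 0.0085
lcap []
rtab [(np.int32(70), [299.8, 179.59], [4, 9, 8, 12])]
```

apply_moves --dp '[[0.3,0.3,0.2],[0.6,0.6,0.3],[0.6,0.6,0.3],[0.6,0.6,0.3],[0.6,0.6,0.3]]' --twist '[[0,0,0],[0,0,-0.3],[0,0,-0.3],[0,0,-0.3],[0,0,-0.3]]'

```text
t: 28.8
position: [0.5714, 0.0893, 0.1484]
eef_rot: [-1.227, 1.18, -1.174]
wrist_force: [-0.1, -1.0, -0.6]
gripper_width: 0.0093
```

```bash
python3 t2.py
```

```text
29.0 F [-0.5  -0.18 -0.7 ] M [ 0.08  0.04 -0.  ] [0.5715 0.0892 0.1485] tool tilt 0.0037
lcap []
rtab [(np.int32(75), [299.76, 179.79], [4, 9, 8, 13])]
```

apply_moves --dp '[[0,0.4,0],[-0.1,0.8,0],[-0.1,1.2,0],[-0.2,1.6,0],[-0.2,1.6,0],[-0.2,1.6,0]]' --twist '[[0,0,-0.2],[0,0,-0.4],[0,0,-0.6],[0,0,-0.8],[0,0,-0.8],[0,0,-0.8]]'

```text
t: 29.5
position: [0.5717, 0.0892, 0.1468]
eef_rot: [-1.237, 1.173, -1.185]
wrist_force: [-0.2, 1.1, 0.1]
gripper_width: 0.0096
```

```bash
python3 t2.py
```

```text
29.7 F [-0.09  1.76 -0.43] M [0.31 0.02 0.01] [0.5718 0.0889 0.1469] tool tilt -0.0108
lcap []
rtab [(np.int32(74), [299.77, 179.26], [4, 8, 8, 13])]
```

apply_moves --dp '[[-0.4,0.3,0],[-0.5,0.5,0],[-0.5,0.5,0],[-0.5,0.5,0]]' --twist '[[0,0,-0.2],[0,0,-0.2],[0,0,-0.2],[0,0,-0.2]]'

```text
t: 30.03
position: [0.5717, 0.089, 0.1463]
eef_rot: [-1.24, 1.171, -1.189]
wrist_force: [0.4, -0.1, -0.3]
gripper_width: 0.0092
```

apply_moves --dp '[[0,0,0],[0,0,0],[0,0,0],[0,0,0],[0,0,0],[0,0,0],[0,0,0],[0,0,0]]' --twist '[[0,0,0],[0,0,0],[0,0,0],[0,0,0],[0,0,0],[0,0,0],[0,0,0],[0,0,0]]' --claw 0

```text
t: 30.7
position: [0.5717, 0.0893, 0.1463]
eef_rot: [-1.24, 1.171, -1.188]
wrist_force: [-0.6, -0.5, 0.7]
gripper_width: 0.0429
```

apply_moves --dp '[[0,-10,0],[0,-30,0],[0,-60,0],[0,-95,0],[0,-130,0],[0,-150,0],[0,-150,0],[0,-150,0]]' --twist '[[0,0,0],[0,0,0],[0,0,0],[0,0,0],[0,0,0],[0,0,0],[0,0,0],[0,0,0]]'

```text
t: 31.37
position: [0.572, 0.0919, 0.2981]
eef_rot: [-1.237, 1.169, -1.19]
wrist_force: [0.3, 0.0, -0.9]
gripper_width: 0.0425
```

```bash
python3 - <<'E'
from h import *
S=cam('scene');st=read_state();print(st['t'],st['wrist_force'].round(2),st['position'])
print('rtab',[x[:2] for x in dark(S,(288,165,312,197),70)[0]])
for f in ('x','y'):
    pass
for b in((205,195,230,236),(225,190,250,225)): print([x for x in dark(S,b,70)[0]])
C0=cv2.imread('pics/x.png')
for th in(-.03,0,.03,.06):
    print(th,[proj('scene',bridge_pose(y,th,.029,0)).round(1).tolist() for y in(-.123,.119,.155)])
E
```

```text
31.4167 [ 1.   -0.68 -0.86] [0.57147879 0.09143535 0.29665713]
rtab [(np.int32(72), [299.74, 179.26])]
[(np.int32(231), [214.9, 199.53], [0, 0, 25, 14]), (np.int32(123), [222.21, 218.12], [12, 14, 13, 17])]
[(np.int32(114), [230.48, 193.83], [0, 0, 15, 12]), (np.int32(111), [231.54, 213.46], [0, 16, 13, 17])]
-0.03 [[299.9, 177.7], [232.0, 212.8], [220.8, 218.5]]
0 [[300.1, 178.6], [232.2, 211.6], [221.0, 217.1]]
0.03 [[300.3, 179.4], [232.5, 210.5], [221.2, 215.7]]
0.06 [[300.5, 180.3], [232.8, 209.4], [221.5, 214.2]]
```

apply_moves --dp '[[0,-20,0],[0,-40,-20],[0,-40,-50],[0,-40,-80],[0,-40,-100],[0,-40,-100],[0,-40,-100],[0,-40,-100]]' --twist '[[0,0,0],[0,0,0],[0,0,0],[0,0,0],[0,0,0],[0,0,0],[0,0,0],[0,0,0]]'

```text
t: 32.08
position: [0.4722, 0.0873, 0.3358]
eef_rot: [-1.24, 1.172, -1.189]
wrist_force: [0.6, 0.5, 0.3]
gripper_width: 0.0428
```

```bash
python3 - <<'E'
from h import *
for i in range(10):
    S=cam('scene')
    if i in(0,9):
        print('rtab',[x[:2] for x in dark(S,(288,165,312,197),70)[0]],'ltabs',[x[:2] for x in dark(S,(212,203,250,236),70)[0]])
st=read_state();print(st['t'],st['position'],st['wrist_force'].round(1))
A=cv2.imread('pics/scene0.png').astype(int);D=(np.abs(A-S).max(2)>60).astype(np.uint8)
k,l,s,c=cv2.connectedComponentsWithStats(D);print([(s[i].tolist()) for i in range(1,k) if s[i,4]>25])
E
```

```text
rtab [(np.int32(76), [299.86, 179.28])] ltabs [(np.int32(14), [215.0, 203.43]), (np.int32(198), [226.82, 215.53])]
rtab [(np.int32(76), [299.86, 179.29])] ltabs [(np.int32(14), [215.0, 203.43]), (np.int32(198), [226.77, 215.49])]
32.5833 [0.47182866 0.08791614 0.33621219] [-0.3  0.1 -0.4]
[[434, 45, 8, 14, 41], [222, 48, 33, 11, 112], [441, 63, 8, 6, 27], [239, 72, 5, 7, 31], [437, 77, 7, 5, 26], [242, 90, 5, 8, 34], [409, 90, 76, 158, 5327], [225, 94, 39, 61, 1040], [235, 115, 22, 4, 46], [490, 116, 68, 80, 3064], [237, 149, 24, 10, 63], [250, 153, 21, 32, 336], [239, 165, 9, 10, 58], [295, 172, 23, 15, 163], [285, 184, 29, 38, 529], [216, 205, 23, 18, 211], [320, 205, 23, 45, 654], [242, 212, 17, 11, 31], [293, 219, 15, 8, 53], [222, 231, 10, 6, 32], [224, 230, 20, 17, 167], [228, 266, 25, 39, 410], [405, 293, 11, 11, 50], [378, 319, 11, 25, 145], [308, 357, 45, 55, 1411], [456, 365, 11, 9, 60], [353, 375, 8, 8, 27], [348, 414, 10, 6, 32]]
```

```bash
python3 -c "
from bench import *
print(sign_off())"
```

```text
the job is handed in; nothing more can be done
None
```

Both samples are hung and the job is handed in at about 32.6 s of the 72 s allowed. `sign_off()` gives no verdict, so the result rests on my own checks.

- **Wide sample (right arm):** I felt the flange at about 123 mm from the pivot and pressed up to 8 N. I then let the bar take the weight along its arc and released at near-zero wrist force. In my last picture of it, taken before the narrow one was hung, it sat flush and straddling the arm.
- **Narrow sample (left arm):** I felt the fixed sample with the narrow one's centre at about 119–121 mm and pressed about 5–6 N. It was lowered the same way and released with about 0.3 N still carried by the gripper.
- **Last checks:**
  - Over the last 0.5 s of camera frames the sample tabs moved less than 0.1 px, so the bar is still.
  - The wrist force is within noise and the open gripper stands about 10 cm clear.
  - I saw no change at the padlock, loupe or carton between the first and last pictures.
- **Where they disagreed:** The bar's tilt read about +0.025 rad from the right tab but about -0.02 rad from the left ones. Both are inside the 0.06 limit.
- **Not confirmed:**
  - I never saw the bar's speed directly. The bar settled by about 0.03 rad when I released the wide sample, which I estimate stayed under the speed limit.
  - The picture allowance was used up before the narrow sample reached its place, so its final seating was checked only by force readings and pixel positions.

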